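# Feel which stock boxes are full and slide them back to the rail

### The arm

A 6-joint arm with a two-finger parallel gripper is mounted at the origin on a cart in front of the work surface, level with it; the furniture and walls round the work are solid. World frame = base frame: x ahead of the robot, y to its left, z up, the work surface at z = 0. Lengths are in mm, angles in rad, forces in N, time in s.
With the tool pointing down it reaches from about 225 to 725 mm from the base axis. Payload 3.1 kg.
Tool frame: the origin (TCP) lies midway between the tips of the shut fingers; the grasp point (between the pads) lies 19 mm behind it (arm.grasp_offset is the distance from the TCP to the grasp point, in mm); z points along the fingers, y is the line along which they close (so a half turn about z gives the same grasp; the last joint's range is limited). The gripper opens to 85 mm and grips with 20 to 120 N. Pads are 22 mm wide; open, the fingers measure 114 mm over their backs; the gripper's body (76 mm by 85 mm) begins 54 mm behind the grasp point. The pads swing forward as they close: fully open they stand 13 mm farther back than shut.
Start: joints at [1.204, 0.048, 0.099, 1.622, 0, 1.443], TCP at [124.19, 510.092, 231.312] pointing down, gripper open.
Joint ranges: [-2.91, 2.91], [-0.99, 1.94], [-1.21, 1.42], [-2.12, 2.29], [-1.49, 1.47], [-3.14, 3.14]. Speed limits (rad/s): [2.79, 2.79, 3.14, 3.14, 3.14, 3.14].

### API

Orientations are given as a 3x3 rotation matrix whose columns are the frame's x, y, z axes.
In Python, from workcell import telemetry, cams, arm gives the robot as it stands. The module is installed in compiled form; this text tells all that it offers.
- The arm moves only by the tool drive_tool, never from a script. Its argument "targets" is a list of rows, each a list of 3 entries, a list of its own where there are three numbers: the finger opening in m, from 0 to 0.0854, then the shift along the tool's x, y, z in m, then the turn, a rotation vector about the tool's x, y, z in rad. In form: [[grip, [x, y, z], [rx, ry, rz]], ...]. A call has 1 to 20 rows; each row is the pose to reach, as a shift and turn from the pose commanded when the call began, along the tool's axes at that moment; what a row does not reach only later rows make up. A row lasts 1/10 s, in which the tool goes at most 50 mm and 8.59 degrees, less where a joint would pass 70% of its speed; a pose out of reach is approached as far as the arm can. A call with a gripper value outside its range is refused whole. The fingers move at their own pace and stop on an object; "grip_force" is the grip in N (left out, the last holds). Time passes only in rows, so rows that repeat a pose let the fingers close. It gives the time, the measured TCP pose, the force, the opening and the grip force at its end, in the units of the state.
- telemetry.get_state(): the state, without advancing time (a new reading comes with each control period).
- cams.camera(name): name is "scene" or "top"; returns a dict with "pixels" (400x640x3 uint8, blue, green, red), "z_map" (400x640 float32, mm along the optical axis (not along the pixel's ray), 0 where there is no reading), "mtx" (3x3 intrinsics, pixels), "world_to_cam" (4x4, takes a point from world to camera coordinates). Camera axes: x right, y down, z forward; pixel columns grow to the right and rows downward; lengths in mm; the calibration is good to about 2 mm. A picture is of the moment at which its call begins.
- arm.job_done(): hands the job in; it is judged then, once.
Trained networks look in the newest picture that a camera, given by its name, has taken for a name from the list of things; names that differ only in an ending like _2 or _b are one class to them, and where a whole thing is asked for, a point or a joint stands for the part that bears it (a point fixed in the world has none). Each returns a list of dicts, best first, with "conf" (0 to 1); they miss things now and then, are a little off and sometimes report something else, mostly with a low value. They report only what shows in the picture. A call takes as long as a camera call.
- cams.masks_of(camera, name): "region" (400x640 bool, what is visible of it) and "bbox" ([left, top, right, bottom] in pixels, round what is visible of it).
The state is a dict: "t": time; "joint_positions": joint angles; "joint_velocities": joint speeds; "tau": joint torques, N m; "position": TCP position; "ee_rot": TCP orientation; "contact_force": force on the tool from outside, world axes, zero at the start; "wrist_torque": the same for the moment, N m; "opening": opening from 0.0 (shut) to 1.0 (fully open); "grip_force": force on a finger pad.
Only numpy, scipy, OpenCV 4.12 (cv2) and the standard library are available. Lean on these libraries where they do the work, as an engineer would, in place of code of your own. Each camera call takes 0.05 s, during which the arm holds its last target. There are 200 camera calls.

### The job

The three blue stock boxes on the board look alike, but one or two of them are full and the rest are empty. Ease up the near end of a box by its orange tab, just a little and with the far end still on the board, to feel whether it is full; then slide every full box, without lifting it off the board or ramming it, straight back until it stands square and flush against the aluminium rail. Leave the empty boxes where they stand and do not disturb the other things on the counter.

Things in the scene. Friction and masses are not known exactly. Their poses are not given: they have to be found in the camera images.
- board: Wooden sorting board lying fixed on the counter, 240 mm (x) by 230 mm (y), 8 mm thick; origin at the centre of its underside; its own x axis points away from the robot to the stop rail, z up. A thin grey line crosses it in the middle.
- rail: Aluminium stop rail fixed on the far edge of the board, 230 mm long, top 43 mm above the counter. Same origin and axes as the board; its flat near face, against which the full boxes belong, lies in the plane x = +0.106 of this frame and runs along y.
- box_1: Loose blue box, grey lid, all three alike: body 100 mm (x) by 48 mm (y), lid 104 by 52 mm, lid top 56 mm up; the lid overhangs the rail without touching it. Origin: centre of its underside, 8 mm above the counter when on the board; x points to the end far from the robot, z up. Full: 6.4 to 8.7 N in all; empty: 1.7 to 1.9 N; centre of mass near the middle; friction on the board about 0.5 to 0.75.
- box_1_grip (a point): Centre of the orange tab on the lid: upright plate 36 mm long (box x), 12 mm thick (box y), 40 mm tall (foot 20 mm below this point, just over the lid), 30 mm nearer the robot than the box's middle. Its foot is hinged about the box's y axis (0.35 rad either way, weak spring), so the box tilts freely under a pinch across the 12 mm; raised with the far edge down it bears 0.6 to 0.8 of the weight if led on its arc about that edge, 0.35 if pulled straight up.
- box_1_far_end (a point): Middle of the lower edge of box_1 at its far end (box x = +50 mm, height of the underside).
- box_1_near_end (a point): Middle of the lower edge of box_1 at the end near the robot, below the tab's end (box x = -50 mm).
- box_2: Loose blue box, grey lid, all three alike: body 100 mm (x) by 48 mm (y), lid 104 by 52 mm, lid top 56 mm up; the lid overhangs the rail without touching it. Origin: centre of its underside, 8 mm above the counter when on the board; x points to the end far from the robot, z up. Full: 6.4 to 8.7 N in all; empty: 1.7 to 1.9 N; centre of mass near the middle; friction on the board about 0.5 to 0.75.
- box_2_grip (a point): Centre of the orange tab on the lid: upright plate 36 mm long (box x), 12 mm thick (box y), 40 mm tall (foot 20 mm below this point, just over the lid), 30 mm nearer the robot than the box's middle. Its foot is hinged about the box's y axis (0.35 rad either way, weak spring), so the box tilts freely under a pinch across the 12 mm; raised with the far edge down it bears 0.6 to 0.8 of the weight if led on its arc about that edge, 0.35 if pulled straight up.
- box_2_far_end (a point): Middle of the lower edge of box_2 at its far end (box x = +50 mm, height of the underside).
- box_2_near_end (a point): Middle of the lower edge of box_2 at the end near the robot, below the tab's end (box x = -50 mm).
- box_3: Loose blue box, grey lid, all three alike: body 100 mm (x) by 48 mm (y), lid 104 by 52 mm, lid top 56 mm up; the lid overhangs the rail without touching it. Origin: centre of its underside, 8 mm above the counter when on the board; x points to the end far from the robot, z up. Full: 6.4 to 8.7 N in all; empty: 1.7 to 1.9 N; centre of mass near the middle; friction on the board about 0.5 to 0.75.
- box_3_grip (a point): Centre of the orange tab on the lid: upright plate 36 mm long (box x), 12 mm thick (box y), 40 mm tall (foot 20 mm below this point, just over the lid), 30 mm nearer the robot than the box's middle. Its foot is hinged about the box's y axis (0.35 rad either way, weak spring), so the box tilts freely under a pinch across the 12 mm; raised with the far edge down it bears 0.6 to 0.8 of the weight if led on its arc about that edge, 0.35 if pulled straight up.
- box_3_far_end (a point): Middle of the lower edge of box_3 at its far end (box x = +50 mm, height of the underside).
- box_3_near_end (a point): Middle of the lower edge of box_3 at the end near the robot, below the tab's end (box x = -50 mm).
- spice_jar: Small jar with a dark lid, 44 mm wide, 96 mm tall; a loose bystander. Origin at the centre of its underside.
- tape_roll: Roll of brown tape lying flat, 94 mm wide, 48 mm tall; a loose bystander. Origin at the centre of its underside.
- tin: Small green tin, 75 mm wide, 58 mm tall; a loose bystander. Origin at the centre of its underside.
- label_roll: White roll of labels standing on end, 61 mm wide, 40 mm tall; a loose bystander. Origin at the centre of its underside.
- parcel: Closed cardboard parcel, 110 x 100 x 73 mm, fixed, no part of the job. Origin at the centre of its underside.

How it is judged (in metres and radians):
On the way:
1. the near end of a box is eased up (tilt over 0.03 rad) while its far end stays on the board (((angle between box_1's own z axis and vertical above 0.03 rad and z of box_1_far_end in the frame of board below 0.014 m) or (angle between box_2's own z axis and vertical above 0.03 rad and z of box_2_far_end in the frame of board below 0.014 m) or (angle between box_3's own z axis and vertical above 0.03 rad and z of box_3_far_end in the frame of board below 0.014 m))), for 0.2 s.
At the end, for the whole second after the job is handed in: Every full box (it bears on the board with more than 4 N) stands with its far end within 5 mm of the rail's near face, square to it within 0.08 rad and on the board's width; every empty box is on the board within 30 mm of where it started; all stand level and at rest (((contact force between box_1 and board above 4 N and x of box_1_far_end in the frame of rail above 0.101 m and angle between the x axis of box_1 and the x axis of board, either way round below 0.08 rad and y of box_1 in the frame of board between -0.1 and 0.1 m) or (contact force between box_1 and board between 0.5 and 4 N and distance of box_1 from where it was at the start of the episode below 0.03 m)) and angle between each of box_1, box_2, box_3's own z axis and vertical below 0.03 rad and linear speed of each of box_1, box_2, box_3 below 0.01 m/s and ((contact force between box_2 and board above 4 N and x of box_2_far_end in the frame of rail above 0.101 m and angle between the x axis of box_2 and the x axis of board, either way round below 0.08 rad and y of box_2 in the frame of board between -0.1 and 0.1 m) or (contact force between box_2 and board between 0.5 and 4 N and distance of box_2 from where it was at the start of the episode below 0.03 m)) and ((contact force between box_3 and board above 4 N and x of box_3_far_end in the frame of rail above 0.101 m and angle between the x axis of box_3 and the x axis of board, either way round below 0.08 rad and y of box_3 in the frame of board between -0.1 and 0.1 m) or (contact force between box_3 and board between 0.5 and 4 N and distance of box_3 from where it was at the start of the episode below 0.03 m))); the robot touches nothing.
It fails at once if a box is lifted off: both its ends more than 12 mm above the board (z of each of box_1_far_end, box_1_near_end in the frame of board above 0.02 m or z of each of box_2_far_end, box_2_near_end in the frame of board above 0.02 m or z of each of box_3_far_end, box_3_near_end in the frame of board above 0.02 m).
It fails at once if a box is tipped more than 0.3 rad (angle between any of box_1, box_2, box_3's own z axis and vertical above 0.3 rad).
It fails at once if a box is rammed against the rail with more than 25 N (contact force between any of box_1, box_2, box_3 and rail above 25 N).
It fails at once if a jar, tin or roll is shifted by more than 30 mm (distance of any of spice_jar, tape_roll, tin, label_roll from where it was at the start of the episode above 0.03 m).
It also fails if it takes over 64 s, if anything falls off the work surface, if the arm or the gripper's body presses on something with over 40 N, if the wrist force passes 120 N, or if a joint passes its speed limit or range.

## Working session

There is one attempt and no reset: what is moved stays moved. The work goes in short steps, Python scripts to look and compute and a tool call to move; the robot and the scene stay as the last step left them, time stands still between calls to the robot, and variables do not carry over. Pictures are saved under pics/ and viewed, at most 10 in all, crops included, and the job is handed in when it is done.

Besides the shell and the picture viewer there is one more tool, called as name(argument=value, ...), one argument or row to a line, values as JSON. drive_tool: Moves the arm, as the interface text tells. Its arguments: {"type":"object","properties":{"targets":{"type":"array","items":{"type":"array"}},"grip_force":{"type":"number"}},"required":["targets"]}

```bash
mkdir -p pics; cat > h.py <<'E'
import numpy as np, cv2
from workcell import telemetry, cams, arm
def pts(c, m):
    v,u=np.nonzero(m&(c["z_map"]>0)); z=c["z_map"][v,u]; K=c["mtx"]
    P=np.c_[(u-K[0,2])*z/K[0,0],(v-K[1,2])*z/K[1,1],z,np.ones(len(z))]
    return (P@np.linalg.inv(c["world_to_cam"]).T)[:,:3]
E
python3 - <<'E'
from h import *
for n in("top","scene"):
    c=cams.camera(n); cv2.imwrite(f"pics/{n}0.png",c["pixels"])
    for k in ("box_1","box_1_grip","board","rail","spice_jar","tape_roll","tin","label_roll","parcel"):
        for d in cams.masks_of(n,k):
            if d["conf"]<.3: continue
            p=pts(c,d["region"]); 
            if len(p)<5: continue
            print(n,k,round(d["conf"],2),d["bbox"],np.percentile(p,[3,50,97],axis=0).round(0).tolist())
s=telemetry.get_state(); print(s["t"],s["position"],np.round(s["ee_rot"],3),s["contact_force"],s["opening"])
E
```

```text
top box_1 0.75 [413.0, 191.8, 430.0, 221.2] [[488.0, -395.0, 15.0], [536.0, -366.0, 64.0], [586.0, -346.0, 105.0]]
top box_1 0.68 [391.6, 184.7, 409.8, 215.0] [[505.0, -318.0, 19.0], [550.0, -290.0, 64.0], [598.0, -270.0, 106.0]]
top box_1 0.63 [468.2, 210.0, 497.1, 232.4] [[452.0, -628.0, 9.0], [481.0, -557.0, 41.0], [532.0, -542.0, 52.0]]
top box_1 0.57 [373.1, 188.2, 386.9, 219.1] [[495.0, -252.0, 15.0], [541.0, -222.0, 63.0], [591.0, -201.0, 107.0]]
top box_1_grip 0.71 [370.3, 189.5, 391.9, 220.7] [[495.0, -253.0, 14.0], [541.0, -222.0, 63.0], [591.0, -201.0, 107.0]]
top box_1_grip 0.61 [369.7, 158.1, 435.1, 161.2] [[705.0, -415.0, -1.0], [712.0, -317.0, 39.0], [731.0, -198.0, 47.0]]
top board 0.85 [368.2, 158.9, 431.1, 229.9] [[486.0, -409.0, 2.0], [641.0, -298.0, 8.0], [705.0, -190.0, 14.0]]
top rail 0.69 [371.5, 157.3, 432.2, 163.3] [[705.0, -409.0, 4.0], [712.0, -318.0, 39.0], [730.0, -207.0, 46.0]]
top spice_jar 0.49 [301.7, 214.8, 314.1, 227.4] [[461.0, 8.0, -1.0], [478.0, 27.0, 94.0], [501.0, 46.0, 100.0]]
top tape_roll 0.76 [464.4, 211.1, 500.6, 231.9] [[451.0, -631.0, -2
[... 1975 characters left out ...]
0, -404.0, 40.0], [714.0, -369.0, 42.0], [718.0, -328.0, 49.0]]
scene tape_roll 0.84 [283.5, 107.4, 302.8, 130.7] [[454.0, -625.0, -2.0], [486.0, -558.0, 32.0], [539.0, -536.0, 52.0]]
scene tin 0.55 [260.0, 125.1, 275.3, 146.9] [[593.0, -546.0, 8.0], [626.0, -495.0, 52.0], [659.0, -472.0, 62.0]]
scene label_roll 0.87 [364.5, 299.6, 381.9, 323.8] [[451.0, 352.0, 3.0], [476.0, 386.0, 38.0], [501.0, 408.0, 46.0]]
scene parcel 0.67 [351.4, 329.1, 387.8, 374.4] [[481.0, 454.0, 9.0], [536.0, 516.0, 72.0], [590.0, 562.0, 79.0]]
1.0 [124.18367944 510.10608689 231.342954  ] [[-0.972  0.237  0.   ]
 [ 0.237  0.972  0.   ]
 [-0.     0.    -1.   ]] [-0.01932926 -0.79815651  0.36090053] 0.999374496263878
```

View pics/top0.png

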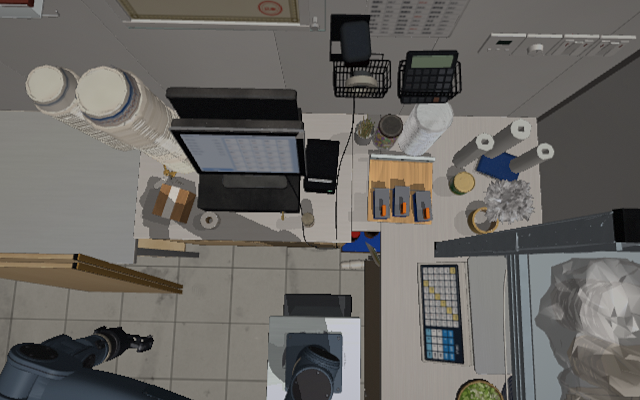

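View pics/scene0.png

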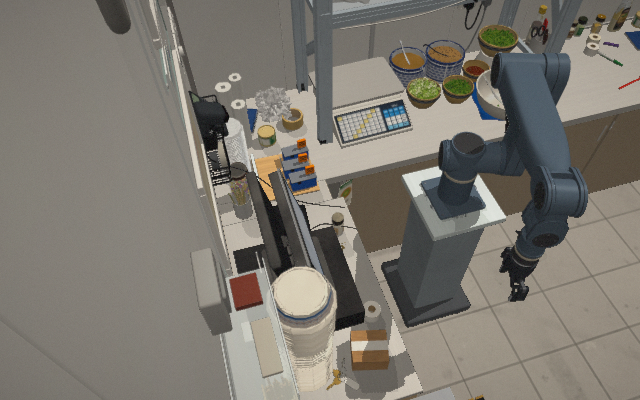

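The top view shows the three boxes at about (380,203), (401,201) and (422,206), with the rail above them at row 160. In the scene view the arm is on the far side of the monitor, so it has to pull back before it swings across. Next I refine the box poses and check heights along the path.

```bash
python3 - <<'E'
from h import *
A=[]
for n in("top","scene"):
    c=cams.camera(n); hsv=cv2.cvtColor(c["pixels"],cv2.COLOR_BGR2HSV)
    full=np.ones((400,640),bool); P=pts(c,full); ok=(c["z_map"]>0); H=hsv[ok]
    A.append(P)
    R=(P[:,0]>470)&(P[:,0]<740)&(P[:,1]>-430)&(P[:,1]<-170)
    org=R&(H[:,0]<15)&(H[:,1]>170)&(P[:,2]>70)
    for y0,y1 in((-250,-190),(-325,-258),(-400,-330)):
        w=(P[:,1]>y0)&(P[:,1]<y1)
        o=P[org&w]; l=P[R&w&(abs(P[:,2]-64)<4)&(P[:,0]<630)]
        r=cv2.minAreaRect(l[:,:2].astype(np.float32))
        print(n,"tab",len(o),o.mean(0).round(1),np.ptp(o,axis=0).round(), "lid",len(l),l.mean(0).round(1),[np.round(x,1) for x in r])
        t=P[R&w&(P[:,2]>100)]; 
        if len(t)>2: print("  tabtop",len(t),t.mean(0).round(1), t.min(0).round(),t.max(0).round(), np.linalg.svd(t[:,:2]-t[:,:2].mean(0))[2][0].round(3))
    rl=P[R&(P[:,2]>38)&(P[:,2]<48)&(P[:,0]>690)]
    if len(rl)>3: print(n,"rail",len(rl),rl.mean(0).round(1),np.polyfit(rl[:,1],rl[:,0],1),rl.min(0),rl.max(0))
    b=P[R&(abs(P[:,2]-8)<3)]; print("board",b.min(0).round(),b.max(0).round(), [np.round(x,2) for x in cv2.minAreaRect(b[:,:2].astype(np.float32))])
P=np.vstack(A); print("height map rows x 150.., cols y 600..-650 /50mm")
for x in range(150,800,50):
    print(x,[int(q[:,2].max()) if len(q:=P[(P[:,0]>=x)&(P[:,0]<x+50)&(P[:,1]<=y)&(P[:,1]>y-50)&(P[:,2]<1500)]) else -1 for y in range(650,-650,-50)])
E
```

```text
top tab 44 [ 514.3 -226.6  104.9] [34. 12. 25.] lid 306 [ 548.9 -224.6   63.8] [array([ 543.2, -225. ]), array([102.4,  49.1]), np.float64(0.0)]
  tabtop 42 [ 514.2 -227.1  105.8] [ 498. -233.  101.] [ 532. -222.  111.] [-1.    -0.002]
top tab 45 [ 523.2 -293.4  102.7] [33. 12. 31.] lid 325 [ 558.4 -294.8   63.8] [array([ 554.5, -296. ]), array([ 52.7, 102.4]), np.float64(89.3)]
  tabtop 86 [ 643.3 -309.5  149.5] [ 506. -325.  100.] [ 740. -289.  268.] [-0.992  0.126]
top tab 55 [ 507.8 -370.6  100. ] [34. 14. 39.] lid 323 [ 542.2 -368.9   63.6] [array([ 538.1, -371. ]), array([104.1,  53.7]), np.float64(4.9)]
  tabtop 369 [ 708.1 -356.6  194.8] [ 491. -388.  100.] [ 740. -330.  280.] [-0.997 -0.08 ]
top rail 226 [ 715.2 -308.6   42.5] [2.62909337e-02 7.23268036e+02] [ 704.93467488 -418.0921603    38.00589021] [ 738.63978017 -192.52504118   47.96922068]
board [ 474. -430.    5.] [ 737. -172.   11.] [array([ 605.59, -301.11]), array([262.37, 258.02]), np.float64(0.27)]
scene tab 54 [ 517.  -219.4   91.5] [32. 19. 38.] lid 150 [ 551.4 -217.8   63.7] [array([ 545.3, -222.5]), array([ 54
[... 1892 characters left out ...]
 111, 129, 100, 12, 82, 12, 71, 110, 112, 101, 113, 8, 13, 56, 108, 132]
550 [8, 64, 80, 82, 106, 108, 128, 133, 130, 131, 130, 155, 104, 104, 116, 7, 72, 75, 75, 73, 73, 15, 57, 66, 111, 136]
600 [11, 11, 503, 497, 99, 348, 351, 352, 354, 351, 352, 356, 348, 124, 158, 10, 14, 16, 70, 67, 18, 17, 66, 66, 109, 119]
650 [8, 544, 544, 547, 545, 434, 437, 434, 435, 435, 436, 435, 432, 130, 225, 7, 20, 19, 17, 17, 17, 16, 232, 234, 16, 22]
700 [6, 544, 544, 546, 547, 471, 472, 471, 473, 471, 471, 471, 457, 130, 260, 287, 47, 165, 163, 281, 281, 47, 232, 234, 236, 241]
750 [756, 758, 757, 729, 546, 474, 472, 472, 473, 473, 472, 476, 462, 120, 599, 597, 164, 405, 404, 405, 406, 277, 6, 6, 239, 241]
```

drive_tool(
  targets=[
    [0.04,[-0.5535,-0.622,0.07],[0,0,-0.239]],
    [0.04,[-0.5535,-0.622,0.07],[0,0,-0.239]],
    [0.04,[-0.5535,-0.622,0.07],[0,0,-0.239]],
    [0.04,[-0.5535,-0.622,0.07],[0,0,-0.239]],
    [0.04,[-0.5535,-0.622,0.07],[0,0,-0.239]],
    [0.04,[-0.5535,-0.622,0.07],[0,0,-0.239]],
    [0.04,[-0.5535,-0.622,0.07],[0,0,-0.239]],
    [0.04,[-0.5535,-0.622,0.07],[0,0,-0.239]],
    [0.04,[-0.5535,-0.622,0.07],[0,0,-0.239]],
    [0.04,[-0.5535,-0.622,0.07],[0,0,-0.239]],
    [0.04,[-0.5535,-0.622,0.07],[0,0,-0.239]],
    [0.04,[-0.5535,-0.622,0.07],[0,0,-0.239]],
    [0.04,[-0.5535,-0.622,0.07],[0,0,-0.239]],
    [0.04,[-0.5535,-0.622,0.07],[0,0,-0.239]],
    [0.04,[-0.5535,-0.622,0.07],[0,0,-0.239]],
    [0.04,[-0.5535,-0.622,0.07],[0,0,-0.239]],
    [0.04,[-0.5535,-0.622,0.07],[0,0,-0.239]],
    [0.04,[-0.5535,-0.622,0.07],[0,0,-0.239]],
    [0.04,[-0.5535,-0.622,0.07],[0,0,-0.239]],
    [0.04,[-0.5535,-0.622,0.07],[0,0,-0.239]],
  ],
)

```text
t: 3.1
position: [514.5, -224.2, 161.6]
ee_rot: [[-1.0, -0.001, -0.0], [-0.001, 1.0, 0.001], [0.0, 0.001, -1.0]]
contact_force: [0.1, 0.6, -1.0]
opening: 0.467
grip_force: 0.0
```

```bash
python3 - <<'E'
from h import *
s=telemetry.get_state(); print(np.round(s["ee_rot"],3),s["joint_positions"].round(3) if hasattr(s["joint_positions"],'round') else s["joint_positions"])
c=cams.camera("top"); hsv=cv2.cvtColor(c["pixels"],cv2.COLOR_BGR2HSV)
cv2.imwrite("pics/top1.png",cv2.resize(c["pixels"][140:240,340:480],None,fx=5,fy=5,interpolation=cv2.INTER_CUBIC))
z=c["z_map"]; P=np.full((400,640,3),np.nan); P[z>0]=pts(c,np.ones_like(z,bool))
# rail near top edge: per column lowest row with z~43
e=[]
for u in range(370,434):
    q=P[150:170,u]; m=abs(q[:,2]-42)<5
    if m.any(): e.append(q[m][-1])
e=np.array(e); print("rail near edge",len(e)); 
k=np.ones(len(e),bool)
for _ in range(4):
    f=np.polyfit(e[k,1],e[k,0],1); r=e[:,0]-np.polyval(f,e[:,1]); k=abs(r)<4
print(f,k.sum(),"x at y=-300",np.polyval(f,-300), "y range",e[k,1].min(),e[k,1].max())
# box sides: lid points per x slice, midline fit -> yaw
for y0,y1 in((-260,-190),(-328,-262),(-405,-332)):
    m=(abs(P[...,2]-64)<3.5)&(P[...,1]>y0)&(P[...,1]<y1)&(P[...,0]>470)&(P[...,0]<625)
    L=P[m]; rect=cv2.minAreaRect(L[:,:2].astype(np.float32)); d=L[:,:2]-L[:,:2].mean(0)
    print([np.round(a,1) for a in rect], "pca deg",np.degrees(np.arctan(*( (lambda v:(v[1]/v[0],))(np.linalg.svd(d,full_matrices=False)[2][0])))).round(1))
E
```

```text
[[-1.    -0.001 -0.   ]
 [-0.001  1.     0.001]
 [ 0.     0.001 -1.   ]] [-0.531  0.138  0.057  1.491  0.    -0.532]
rail near edge 60
[3.40807201e-02 7.20551027e+02] 48 x at y=-300 710.3268106165341 y range -415.0034237942858 -193.15800987279871
[array([ 555.7, -221.6]), array([41.8, 78.4]), np.float64(89.4)] pca deg -23.7<stdin>:19: RuntimeWarning: Mean of empty slice.
  ret = um.true_divide(
Traceback (most recent call last):
IndexError: index 0 is out of bounds for axis 0 with size 0
```

View pics/top1.png

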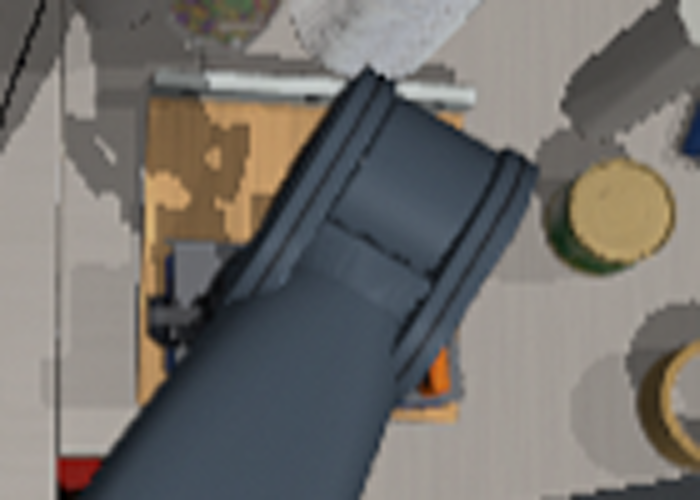

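The arm now stands over box A at the left, hovering with the view of the boxes blocked by the forearm. I'll rectify the first image onto the lid and rail planes to get the yaws.

```bash
cat >> h.py <<'E'
def rectify(c,img,z,x0=470,x1=740,y0=-430,y1=-170,s=2):
    # output: up = +x, left = +y, s px per mm
    w=np.float32([[x1,y1],[x1,y0],[x0,y0],[x0,y1]]); P=np.c_[w,np.full(4,z),np.ones(4)]
    q=(P@np.asarray(c["world_to_cam"]).T)[:,:3]@np.asarray(c["mtx"]).T; q=(q[:,:2]/q[:,2:]).astype(np.float32)
    W,H=(y1-y0)*s,(x1-x0)*s
    M=cv2.getPerspectiveTransform(q,np.float32([[0,0],[W,0],[W,H],[0,H]]))
    return cv2.warpPerspective(img,M,(W,H),flags=cv2.INTER_CUBIC)
E
python3 - <<'E'
from h import *
c=cams.camera("top"); im=cv2.imread("pics/top0.png")
r=rectify(c,im,64); cv2.imwrite("pics/rect64.png",r)
# tabs plane z=104, orange
o=rectify(c,im,104); h=cv2.cvtColor(o,cv2.COLOR_BGR2HSV)
# rail near edge: plane 43, subpixel: gradient in x per column
g=cv2.cvtColor(rectify(c,im,43),cv2.COLOR_BGR2GRAY).astype(float); g=cv2.GaussianBlur(g,(0,0),3)
b=[];
for u in range(30,500,5):
    col=g[20:110,u]; d=np.diff(col); i=d.argmin(); b.append((-170-u/2,740-(i+20)/2))
b=np.array(b);k=np.ones(len(b),bool)
for _ in range(6):
    f=np.polyfit(b[k,0],b[k,1],1); k=abs(b[:,1]-np.polyval(f,b[:,0]))<3
print(f,k.sum(),np.polyval(f,[-200,-300,-400]))
E
```

```text
[3.72638955e-02 7.21651202e+02] 91 [714.19842332 710.47203376 706.74564421]
```

View pics/rect64.png

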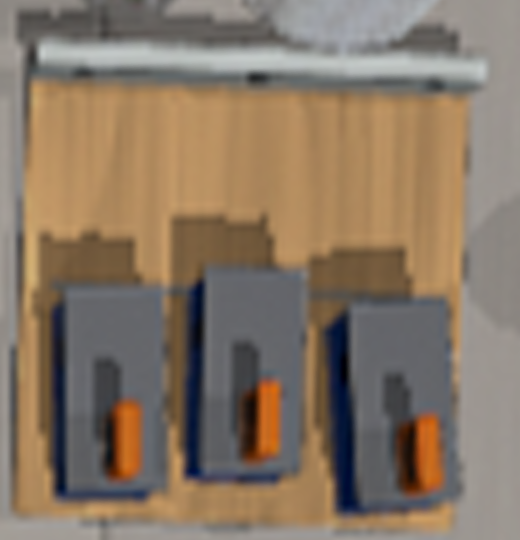

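The rectified picture shows lids at about (115,390), (250,370) and (403,403). Box C is yawed about +0.05 rad, and the board and rail about -0.037 rad. I go down on box A and close on its tab.

drive_tool(
  targets=[
    [0.04,[0,0,0.03],[0,0,0]],
    [0.04,[0,0,0.06],[0,0,0]],
    [0.04,[0,0,0.08],[0,0,0]],
    [0.04,[0,0,0.087],[0,0,0]],
    [0.04,[0,0,0.087],[0,0,0]],
    [0.04,[0,0,0.087],[0,0,0]],
  ],
  grip_force=40,
)

```text
t: 3.8
position: [515.6, -225.1, 75.9]
ee_rot: [[-1.0, -0.001, 0.002], [-0.001, 1.0, -0.001], [-0.002, -0.001, -1.0]]
contact_force: [-0.2, 0.1, 1.7]
opening: 0.468
grip_force: 0.0
```

drive_tool(
  targets=[
    [0.02,[0,0,0],[0,0,0]],
    [0.005,[0,0,0],[0,0,0]],
    [0.005,[0,0,0],[0,0,0]],
    [0.005,[0,0,0],[0,0,0]],
    [0.005,[0,0,0],[0,0,0]],
    [0.005,[0,0,0],[0,0,0]],
    [0.005,[0,0,0],[0,0,0]],
    [0.005,[0,0,0],[0,0,0]],
    [0.005,[0,0,0],[0,0,0]],
    [0.005,[0,0,0],[0,0,0]],
  ],
)

```text
t: 4.8
position: [516.0, -225.2, 76.0]
ee_rot: [[-1.0, -0.001, 0.003], [-0.001, 1.0, -0.0], [-0.003, -0.0, -1.0]]
contact_force: [0.1, 1.8, 6.1]
opening: 0.133
grip_force: 43.9
```

drive_tool(
  targets=[
    [0.005,[-0.001,0,-0.0015],[0,0,0]],
    [0.005,[-0.002,0,-0.003],[0,0,0]],
    [0.005,[-0.003,0,-0.0045],[0,0,0]],
    [0.005,[-0.0045,0,-0.0065],[0,0,0]],
    [0.005,[-0.0045,0,-0.0065],[0,0,0]],
    [0.005,[-0.0045,0,-0.0065],[0,0,0]],
    [0.005,[-0.0045,0,-0.0065],[0,0,0]],
    [0.005,[-0.0045,0,-0.0065],[0,0,0]],
    [0.005,[-0.0045,0,-0.0065],[0,0,0]],
  ],
)

```text
t: 5.7
position: [519.5, -225.1, 80.7]
ee_rot: [[-1.0, -0.0, 0.0], [-0.0, 1.0, 0.0], [-0.0, 0.0, -1.0]]
contact_force: [1.4, 0.0, -6.4]
opening: 0.137
grip_force: 42.0
```

```bash
cat > f.py <<'E'
from h import *
F=[]
for i in range(6):
    s=telemetry.get_state(); F.append(np.r_[s["contact_force"],s["wrist_torque"]]); c=cams.camera("scene")
print(np.mean(F,0).round(2),np.std(F,0).round(2),s["position"],s["t"])
hsv=cv2.cvtColor(c["pixels"],cv2.COLOR_BGR2HSV); P=pts(c,np.ones((400,640),bool)); H=hsv[c["z_map"]>0]
cv2.imwrite("pics/s_%.1f.png"%s["t"],cv2.resize(c["pixels"][120:220,230:350],None,fx=5,fy=5))
E
python3 f.py
```

```text
[ 1.13  0.37 -6.47  0.03 -0.27  0.02] [0.45 0.31 0.27 0.04 0.02 0.02] [ 519.39742628 -225.13073974   80.82949818] 5.95
```

Lifting A takes about 6 N, so box A is full. I lower it and slide it back along the board's x axis.

drive_tool(
  targets=[
    [0.005,[0.002,0,0.003],[0,0,0]],
    [0.005,[0.0045,0,0.006],[0,0,0]],
    [0.005,[0.0045,0,0.006],[0,0,0]],
    [0.005,[0.0005,0,0.006],[0,0,0.003]],
    [0.005,[-0.0055,-0.0004,0.006],[0,0,0.007]],
    [0.005,[-0.0135,-0.0007,0.006],[0,0,0.012]],
    [0.005,[-0.0215,-0.001,0.006],[0,0,0.018]],
    [0.005,[-0.0295,-0.0013,0.006],[0,0,0.024]],
    [0.005,[-0.0375,-0.0016,0.006],[0,0,0.03]],
    [0.005,[-0.0455,-0.0019,0.006],[0,0,0.037]],
    [0.005,[-0.0535,-0.0022,0.006],[0,0,0.037]],
    [0.005,[-0.0615,-0.0025,0.006],[0,0,0.037]],
    [0.005,[-0.0695,-0.0028,0.006],[0,0,0.037]],
    [0.005,[-0.0775,-0.003,0.006],[0,0,0.037]],
    [0.005,[-0.0855,-0.0033,0.006],[0,0,0.037]],
    [0.005,[-0.0915,-0.0036,0.006],[0,0,0.037]],
    [0.005,[-0.0955,-0.0037,0.006],[0,0,0.037]],
    [0.005,[-0.0955,-0.0037,0.006],[0,0,0.037]],
    [0.005,[-0.0955,-0.0037,0.006],[0,0,0.037]],
  ],
)

```text
t: 7.9
position: [611.9, -230.0, 76.1]
ee_rot: [[-0.999, 0.038, -0.006], [0.038, 0.999, -0.003], [0.006, -0.003, -1.0]]
contact_force: [-8.3, 0.4, 4.9]
opening: 0.135
grip_force: 43.8
```

```bash
python3 f.py; python3 - <<'E'
from h import *
c=cams.camera("top"); cv2.imwrite("pics/rect_a.png",rectify(c,c["pixels"],64))
E
```

```text
[-7.78  0.59  5.23  0.04  1.76 -0.02] [0.39 0.22 0.4  0.03 0.02 0.04] [ 611.90487572 -229.99066054   76.02270402] 8.15
```

View pics/rect_a.png

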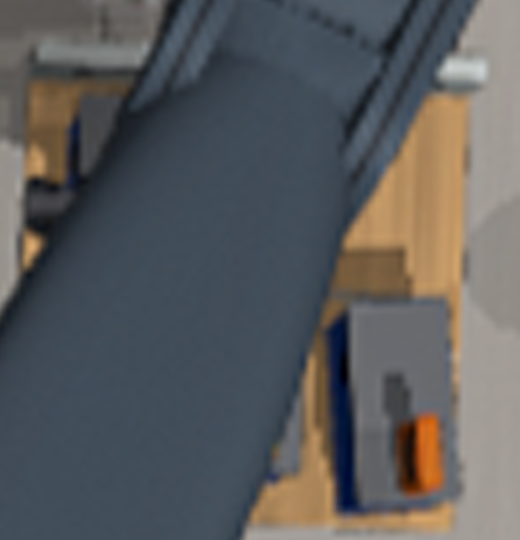

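The box is most of the way, with its lid's far end near row 95, about 20 mm short of the rail. Contact friction is about 8 N, so I continue slowly.

drive_tool(
  targets=[
    [0.005,[-0.003,0,-0.001],[0,0,0]],
    [0.005,[-0.006,0,-0.001],[0,0,0]],
    [0.005,[-0.009,0,-0.001],[0,0,0]],
    [0.005,[-0.012,0,-0.001],[0,0,0]],
    [0.005,[-0.014,0,-0.001],[0,0,0]],
    [0.005,[-0.015,0,-0.001],[0,0,0]],
    [0.005,[-0.016,0,-0.001],[0,0,0]],
    [0.005,[-0.017,0,-0.001],[0,0,0]],
    [0.005,[-0.018,0,-0.001],[0,0,0]],
  ],
)

```text
t: 9.15
position: [629.3, -230.3, 76.1]
ee_rot: [[-0.999, 0.038, -0.008], [0.038, 0.999, -0.002], [0.008, -0.002, -1.0]]
contact_force: [-7.6, -0.1, 3.9]
opening: 0.135
grip_force: 43.5
```

drive_tool(
  targets=[
    [0.005,[-0.001,0,0],[0,0,0]],
    [0.005,[-0.002,0,0],[0,0,0]],
  ],
)

```text
t: 9.35
position: [631.3, -230.5, 76.1]
ee_rot: [[-0.999, 0.038, -0.008], [0.038, 0.999, -0.002], [0.008, -0.002, -1.0]]
contact_force: [-7.3, 1.1, 1.9]
opening: 0.135
grip_force: 43.5
```

drive_tool(
  targets=[
    [0.005,[-0.001,0,0],[0,0,0]],
    [0.005,[-0.002,0,0],[0,0,0]],
  ],
)

```text
t: 9.55
position: [633.2, -230.5, 76.1]
ee_rot: [[-0.999, 0.038, -0.008], [0.038, 0.999, -0.002], [0.008, -0.002, -1.0]]
contact_force: [-10.2, 1.3, 3.6]
opening: 0.133
grip_force: 43.5
```

drive_tool(
  targets=[
    [0.005,[-0.001,0,0],[0,0,0]],
    [0.005,[-0.001,0,0],[0,0,0]],
  ],
)

```text
t: 9.75
position: [633.3, -230.5, 76.1]
ee_rot: [[-0.999, 0.038, -0.01], [0.038, 0.999, -0.002], [0.01, -0.002, -1.0]]
contact_force: [-9.7, 0.0, 4.0]
opening: 0.136
grip_force: 43.7
```

drive_tool(
  targets=[
    [0.005,[-0.001,0,0],[0,0,0]],
    [0.005,[-0.001,0,0],[0,0,0]],
  ],
)

```text
t: 9.95
position: [633.3, -230.5, 76.1]
ee_rot: [[-0.999, 0.039, -0.012], [0.039, 0.999, -0.002], [0.012, -0.002, -1.0]]
contact_force: [-11.9, -0.3, 5.1]
opening: 0.133
grip_force: 43.8
```

Motion stalled at x = 633.3, so the box is against the rail. I nudge it once more to square it, then release and rise.

drive_tool(
  targets=[
    [0.005,[-0.001,0,0],[0,0,0]],
    [0.005,[-0.001,0,0],[0,0,0]],
    [0.005,[0.001,0,0],[0,0,0]],
    [0.04,[0.001,0,0],[0,0,0]],
    [0.04,[0.001,0,0],[0,0,0]],
    [0.04,[0.001,0,0],[0,0,0]],
    [0.04,[0.001,0,0],[0,0,0]],
    [0.04,[0.001,0,-0.02],[0,0,0]],
    [0.04,[0.001,0,-0.06],[0,0,0]],
    [0.04,[0.001,0,-0.08],[0,0,0]],
    [0.04,[0.001,0,-0.08],[0,0,0]],
    [0.04,[0.001,0,-0.08],[0,0,0]],
  ],
)

```text
t: 11.15
position: [638.5, -229.9, 156.3]
ee_rot: [[-0.999, 0.037, 0.002], [0.037, 0.999, -0.001], [-0.002, -0.001, -1.0]]
contact_force: [-0.1, 0.4, -1.1]
opening: 0.467
grip_force: 0.0
```

drive_tool(
  targets=[
    [0.04,[0.1115,-0.0665,0],[0,0,0]],
    [0.04,[0.1115,-0.0665,0],[0,0,0]],
    [0.04,[0.1115,-0.0665,0],[0,0,0]],
    [0.04,[0.1115,-0.0665,0],[0,0,0]],
    [0.04,[0.1115,-0.0665,0.03],[0,0,0]],
    [0.04,[0.1115,-0.0665,0.06],[0,0,0]],
    [0.04,[0.1115,-0.0665,0.08],[0,0,0]],
    [0.04,[0.1115,-0.0665,0.081],[0,0,0]],
    [0.04,[0.1115,-0.0665,0.081],[0,0,0]],
    [0.02,[0.1115,-0.0665,0.081],[0,0,0]],
    [0.005,[0.1115,-0.0665,0.081],[0,0,0]],
    [0.005,[0.1115,-0.0665,0.081],[0,0,0]],
    [0.005,[0.1115,-0.0665,0.081],[0,0,0]],
    [0.005,[0.1115,-0.0665,0.081],[0,0,0]],
    [0.005,[0.1115,-0.0665,0.081],[0,0,0]],
    [0.005,[0.1115,-0.0665,0.081],[0,0,0]],
    [0.005,[0.1115,-0.0665,0.081],[0,0,0]],
    [0.005,[0.1115,-0.0665,0.081],[0,0,0]],
  ],
)

```text
t: 12.95
position: [525.2, -292.8, 76.7]
ee_rot: [[-0.999, 0.037, 0.003], [0.037, 0.999, -0.002], [-0.003, -0.002, -1.0]]
contact_force: [1.5, -0.1, 6.0]
opening: 0.135
grip_force: 43.6
```

drive_tool(
  targets=[
    [0.005,[-0.001,0,-0.0015],[0,0,0]],
    [0.005,[-0.002,0,-0.003],[0,0,0]],
    [0.005,[-0.003,0,-0.0045],[0,0,0]],
    [0.005,[-0.0045,0,-0.0065],[0,0,0]],
    [0.005,[-0.0045,0,-0.0065],[0,0,0]],
    [0.005,[-0.0045,0,-0.0065],[0,0,0]],
    [0.005,[-0.0045,0,-0.0065],[0,0,0]],
    [0.005,[-0.0045,0,-0.0065],[0,0,0]],
    [0.005,[-0.0045,0,-0.0065],[0,0,0]],
  ],
)

```text
t: 13.85
position: [528.4, -292.1, 81.2]
ee_rot: [[-0.999, 0.037, -0.0], [0.037, 0.999, 0.0], [0.0, 0.0, -1.0]]
contact_force: [-0.4, 0.1, -0.8]
opening: 0.136
grip_force: 42.7
```

```bash
python3 f.py
```

```text
[ 0.02  0.23 -0.85  0.09 -0.03  0.05] [0.56 0.18 0.47 0.02 0.02 0.03] [ 528.49694974 -292.15721962   81.30595148] 14.1
```

B takes under 1 N to lift, so it is empty. I set it down and go on to box C, yawed +0.05.

drive_tool(
  targets=[
    [0.005,[0.002,0,0.003],[0,0,0]],
    [0.005,[0.0045,0,0.006],[0,0,0]],
    [0.005,[0.0045,0,0.006],[0,0,0]],
    [0.04,[0.0045,0,0.006],[0,0,0]],
    [0.04,[0.0045,0,0.006],[0,0,0]],
    [0.04,[0.0045,0,0.006],[0,0,0]],
    [0.04,[0.0045,0,0.006],[0,0,0]],
    [0.04,[0.0045,0,-0.03],[0,0,0]],
    [0.04,[0.0045,0,-0.074],[0,0,0]],
    [0.04,[0.0045,0,-0.074],[0,0,0]],
    [0.04,[0.018,-0.076,-0.074],[0,0,-0.09]],
    [0.04,[0.018,-0.076,-0.074],[0,0,-0.09]],
    [0.04,[0.018,-0.076,-0.074],[0,0,-0.09]],
    [0.04,[0.018,-0.076,-0.074],[0,0,-0.09]],
  ],
)

```text
t: 15.55
position: [507.3, -367.6, 154.6]
ee_rot: [[-0.999, -0.052, -0.001], [-0.052, 0.999, 0.001], [0.001, 0.001, -1.0]]
contact_force: [0.0, 0.2, -0.2]
opening: 0.468
grip_force: 0.0
```

drive_tool(
  targets=[
    [0.04,[0,0,0.03],[0,0,0]],
    [0.04,[0,0,0.06],[0,0,0]],
    [0.04,[0,0,0.079],[0,0,0]],
    [0.04,[0,0,0.08],[0,0,0]],
    [0.04,[0,0,0.08],[0,0,0]],
    [0.02,[0,0,0.08],[0,0,0]],
    [0.005,[0,0,0.08],[0,0,0]],
    [0.005,[0,0,0.08],[0,0,0]],
    [0.005,[0,0,0.08],[0,0,0]],
    [0.005,[0,0,0.08],[0,0,0]],
    [0.005,[0,0,0.08],[0,0,0]],
    [0.005,[0,0,0.08],[0,0,0]],
    [0.005,[0,0,0.08],[0,0,0]],
    [0.005,[0,0,0.08],[0,0,0]],
  ],
)

```text
t: 16.95
position: [508.7, -369.0, 77.4]
ee_rot: [[-0.999, -0.053, 0.003], [-0.053, 0.999, -0.003], [-0.003, -0.003, -1.0]]
contact_force: [0.1, -2.8, 6.0]
opening: 0.131
grip_force: 45.2
```

drive_tool(
  targets=[
    [0.005,[-0.001,0,-0.0015],[0,0,0]],
    [0.005,[-0.002,0,-0.003],[0,0,0]],
    [0.005,[-0.003,0,-0.0045],[0,0,0]],
    [0.005,[-0.0045,0,-0.0065],[0,0,0]],
    [0.005,[-0.0045,0,-0.0065],[0,0,0]],
    [0.005,[-0.0045,0,-0.0065],[0,0,0]],
    [0.005,[-0.0045,0,-0.0065],[0,0,0]],
    [0.005,[-0.0045,0,-0.0065],[0,0,0]],
    [0.005,[-0.0045,0,-0.0065],[0,0,0]],
  ],
)

```text
t: 17.85
position: [512.3, -366.6, 81.5]
ee_rot: [[-0.999, -0.054, 0.0], [-0.054, 0.999, 0.001], [-0.0, 0.001, -1.0]]
contact_force: [0.8, -0.0, -4.4]
opening: 0.131
grip_force: 43.7
```

```bash
python3 f.py
```

```text
[ 0.81  0.41 -4.81  0.19 -0.13  0.02] [0.51 0.28 0.26 0.07 0.05 0.02] [ 512.32773533 -366.77672204   81.60199888] 18.1
```

C takes about 4.8 N to lift, so it is full. I lower it and slide it back along the board's axis while turning it square.

drive_tool(
  targets=[
    [0.005,[0.002,0,0.003],[0,0,0]],
    [0.005,[0.0045,0,0.0055],[0,0,0]],
    [0.005,[0.0045,0,0.0055],[0,0,0]],
    [0.005,[0.0005,-0.0004,0.0055],[0,0,0.005]],
    [0.005,[-0.0055,-0.0009,0.0055],[0,0,0.013]],
    [0.005,[-0.0135,-0.0016,0.0055],[0,0,0.023]],
    [0.005,[-0.0215,-0.0023,0.0055],[0,0,0.034]],
    [0.005,[-0.0295,-0.0031,0.0055],[0,0,0.045]],
    [0.005,[-0.0375,-0.0038,0.0055],[0,0,0.056]],
    [0.005,[-0.0455,-0.0045,0.0055],[0,0,0.067]],
    [0.005,[-0.0535,-0.0052,0.0055],[0,0,0.078]],
    [0.005,[-0.0615,-0.0059,0.0055],[0,0,0.089]],
    [0.005,[-0.0695,-0.0067,0.0055],[0,0,0.09]],
    [0.005,[-0.0775,-0.0074,0.0055],[0,0,0.09]],
    [0.005,[-0.0855,-0.0081,0.0055],[0,0,0.09]],
    [0.005,[-0.0915,-0.0086,0.0055],[0,0,0.09]],
    [0.005,[-0.0955,-0.009,0.0055],[0,0,0.09]],
    [0.005,[-0.0955,-0.009,0.0055],[0,0,0.09]],
    [0.005,[-0.0955,-0.009,0.0055],[0,0,0.09]],
  ],
)

```text
t: 20.05
position: [606.3, -372.7, 77.4]
ee_rot: [[-0.999, 0.038, -0.003], [0.038, 0.999, -0.003], [0.003, -0.003, -1.0]]
contact_force: [-5.9, -0.1, 4.4]
opening: 0.134
grip_force: 44.8
```

drive_tool(
  targets=[
    [0.005,[-0.003,0,-0.001],[0,0,0]],
    [0.005,[-0.006,0,-0.001],[0,0,0]],
    [0.005,[-0.009,0,-0.001],[0,0,0]],
    [0.005,[-0.011,0,-0.001],[0,0,0]],
    [0.005,[-0.012,0,-0.001],[0,0,0]],
    [0.005,[-0.013,0,-0.001],[0,0,0]],
    [0.005,[-0.014,0,-0.001],[0,0,0]],
    [0.005,[-0.015,0,-0.001],[0,0,0]],
    [0.005,[-0.016,0,-0.001],[0,0,0]],
  ],
)

```text
t: 20.95
position: [623.2, -372.2, 77.4]
ee_rot: [[-0.999, 0.037, -0.002], [0.037, 0.999, -0.001], [0.002, -0.001, -1.0]]
contact_force: [-5.4, 0.1, 1.4]
opening: 0.133
grip_force: 44.6
```

drive_tool(
  targets=[
    [0.005,[-0.001,0,0],[0,0,0]],
    [0.005,[-0.002,0,0],[0,0,0]],
  ],
)

```text
t: 21.15
position: [625.1, -372.2, 77.4]
ee_rot: [[-0.999, 0.037, -0.002], [0.037, 0.999, -0.001], [0.002, -0.001, -1.0]]
contact_force: [-5.6, -0.2, 2.5]
opening: 0.131
grip_force: 44.6
```

drive_tool(
  targets=[
    [0.005,[-0.001,0,0],[0,0,0]],
    [0.005,[-0.002,0,0],[0,0,0]],
  ],
)

```text
t: 21.35
position: [627.1, -372.2, 77.4]
ee_rot: [[-0.999, 0.037, -0.002], [0.037, 0.999, -0.001], [0.002, -0.001, -1.0]]
contact_force: [-5.6, -0.1, 1.4]
opening: 0.13
grip_force: 44.6
```

drive_tool(
  targets=[
    [0.005,[-0.001,0,0],[0,0,0]],
    [0.005,[-0.002,0,0],[0,0,0]],
  ],
)

```text
t: 21.55
position: [628.0, -372.3, 77.4]
ee_rot: [[-0.999, 0.037, -0.005], [0.037, 0.999, -0.0], [0.005, -0.001, -1.0]]
contact_force: [-8.8, 1.4, 2.8]
opening: 0.132
grip_force: 44.8
```

drive_tool(
  targets=[
    [0.005,[-0.001,0,0],[0,0,0]],
    [0.005,[-0.001,0,0],[0,0,0]],
  ],
)

```text
t: 21.75
position: [628.0, -372.3, 77.4]
ee_rot: [[-0.999, 0.038, -0.007], [0.038, 0.999, -0.0], [0.007, -0.0, -1.0]]
contact_force: [-9.7, 0.7, 4.0]
opening: 0.13
grip_force: 44.9
```

C stalled at x = 628.0. Together with A's 633.3 that matches the rail slope of 0.037. I nudge, release and retreat so the cameras can see.

drive_tool(
  targets=[
    [0.005,[-0.001,0,0],[0,0,0]],
    [0.005,[-0.002,0,0],[0,0,0]],
    [0.005,[0.001,0,0],[0,0,0]],
    [0.04,[0.001,0,0],[0,0,0]],
    [0.04,[0.001,0,0],[0,0,0]],
    [0.04,[0.001,0,0],[0,0,0]],
    [0.04,[0.001,0,0],[0,0,0]],
    [0.04,[0.001,0,-0.02],[0,0,0]],
    [0.04,[0.001,0,-0.06],[0,0,0]],
    [0.04,[0.001,0,-0.1],[0,0,0]],
    [0.04,[0.001,0,-0.15],[0,0,0]],
    [0.04,[0.05,0.03,-0.15],[0,0,0]],
    [0.04,[0.27,0.3,-0.15],[0,0,0]],
    [0.04,[0.27,0.3,-0.15],[0,0,0]],
    [0.04,[0.27,0.3,-0.15],[0,0,0]],
    [0.04,[0.27,0.3,-0.15],[0,0,0]],
    [0.04,[0.27,0.3,-0.15],[0,0,0]],
    [0.04,[0.27,0.3,-0.15],[0,0,0]],
    [0.04,[0.27,0.3,-0.15],[0,0,0]],
    [0.04,[0.27,0.3,-0.15],[0,0,0]],
  ],
)

```text
t: 23.75
position: [369.8, -59.3, 227.9]
ee_rot: [[-0.999, 0.034, 0.001], [0.034, 0.999, 0.001], [-0.001, 0.001, -1.0]]
contact_force: [0.5, -0.3, -0.1]
opening: 0.471
grip_force: 0.0
```

```bash
python3 - <<'E'
from h import *
c=cams.camera("top"); cv2.imwrite("pics/rect_b.png",rectify(c,c["pixels"],64)); print(telemetry.get_state()["t"],telemetry.get_state()["contact_force"])
P=pts(c,np.ones((400,640),bool))
for y0,y1 in((-262,-195),(-328,-258),(-405,-332)):
    m=(abs(P[:,2]-64)<4)&(P[:,1]>y0)&(P[:,1]<y1)&(P[:,0]>470)&(P[:,0]<725)
    print([np.round(a,1) for a in cv2.minAreaRect(P[m][:,:2].astype(np.float32))])
E
```

```text
23.8 [-1.53070866  1.0605899  -0.3429574 ]
[array([ 661.8, -233.6]), array([ 52. , 103.5]), np.float64(87.7)]
[array([ 603.3, -293.4]), array([205.9,  58.2]), np.float64(3.4)]
[array([ 655.9, -375.4]), array([ 50.4, 104.4]), np.float64(88.9)]
```

View pics/rect_b.png

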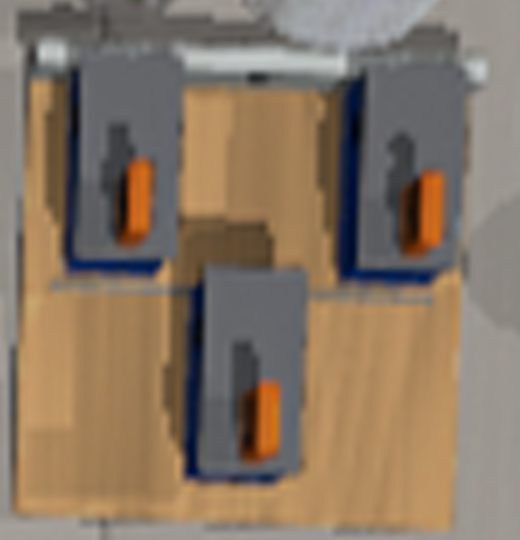

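The picture shows boxes A (128,160) and C (412,165) flush and square against the rail. Box B (252,370) is where it started.

```bash
python3 -c "
from h import *
print(arm.job_done())"
```

```text
the job is handed in; nothing more can be done
None
```

The job is handed in, but no verdict came back: the two full boxes (left and right) stand square and flush against the rail, and the empty middle box is back where it started.

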